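Hang the cleaning basket to drip and cover the bath

TASK

Lift the wire basket out of the ultrasonic bath by its blue grip and hang it by its handle on the red hook of the drip stand, keeping it upright on the way. Then turn the loose steel lid to match the bath's two studs and seat it flat on the bath with a stud through each hole. Let go of both, with the basket hanging still, and leave the jars and the bottle alone.

Things in the scene. Friction and masses are not known exactly. Their poses are not given: they have to be found in the camera images.
- bath: White benchtop ultrasonic bath, fixed, 200 (x) x 150 (y) x 120 mm high, with an open well 140 x 100 mm, 70 mm deep (well floor 50 mm above the bench). Origin: centre of its underside; z up. Two brass studs, 10 mm diameter with tapered tips, rise 16 mm above the rim at x = +84 and -84 mm, y = 0.
- bath_top (a point): Centre of the bath's mouth, at rim height (120 mm above the bench), axes as the bath's; the underside of the seated lid lies here.
- basket: Loose wire basket, about 0.35 kg, 110 (x) x 76 (y) x 45 mm high, in the bath's well at the start. Origin: centre of underside; z up. Rigid handle of 8 mm rod in its y-z plane: uprights at y = +-36 mm up to 86 mm, sloping in to a 24 mm top bar along y at 106 mm. Opening under the bar: 57 mm high above the basket rim, 64 mm wide; the hook passes along the basket's x, either way round.
- basket_bar (a point): Middle of the handle's top bar, 106 mm above the basket's underside, 4 mm bar radius; axes as the basket's.
- basket_grip (a point): A point in the blue grip, a block 20 (x) x 32 (y) x 45 mm high that spans 109 to 154 mm above the basket's underside; this point is 134 mm above the underside, a good height to pinch it from above.
- stand: Fixed drip stand: base 200 x 110 mm, white drip tray (rim 24 mm high), steel post at x = +95 mm, top 221 mm high. A red hook arm of 10 mm rod runs level from the post to -x, centre line 210 mm high, to x = -22 mm, then turns up to end at x = -36 mm. Origin: on the bench under the hook's seat; z up; the hook opens to -x.
- hook_seat (a point): Where the centre of the basket's top bar comes to rest when hung on the hook arm: 219 mm above the bench, 9 mm above the arm's centre line; axes as the stand's (arm runs along x, tip at -x). The basket may hang anywhere along the level arm.
- hook_tip (a point): Centre of the round upturned end of the hook, 226 mm above the bench, rod radius 5 mm (highest point 231 mm), 36 mm to -x of the seat.
- lid: Loose steel bath lid, about 0.25 kg, plate 196 (x) x 140 (y) x 6 mm, lying flat on the bench at the start. Origin: centre of its underside; z up. Two 16 mm through holes at x = +84 and -84 mm, y = 0; it fits the bath either way round. A black bar handle 70 (x) x 18 (y) mm rises from the plate's middle to 48 mm above the underside.
- lid_grip (a point): Centre of the lid's handle, 34 mm above the lid's underside, a good height to pinch it across its 18 mm thickness; axes as the lid's.
- blue_jar: Bystander: glass jar with blue cap, 68 mm diameter, 95 mm high; origin: centre of its underside.
- amber_bottle: Bystander: amber bottle with white cap, 48 mm diameter, 100 mm high; origin: centre of its underside.
- paste_jar: Bystander: glass jar with brass-coloured cap, 68 mm diameter, 80 mm high; origin: centre of its underside.
Mind the look-alikes: they are no part of the job. Leave any orange look-alike of the stand alone.

How it is judged (in metres and radians):
On the way, in this order (a step that is already met when the one before it is completed fails the run):
1. the basket hangs by its handle on the hook, let go (x of basket_bar in the frame of hook_seat between -0.028 and 0.045 m and y of basket_bar in the frame of hook_seat between -0.025 and 0.025 m and z of basket_bar in the frame of hook_seat between -0.008 and 0.01 m and angle between basket's own z axis and vertical below 0.3 rad and contact force between basket and stand above 1 N and contact force between basket and the fingers below 0.2 N), for 0.3 s.
2. the lid lies seated on the bath with both studs through its holes, let go (horizontal distance between lid and bath_top below 0.008 m and angle between the x axis of lid and the x axis of bath, either way round below 0.08 rad and angle between lid's own z axis and vertical below 0.03 rad and z of lid in the frame of bath_top between -0.004 and 0.004 m and contact force between lid and the fingers below 0.2 N), for 0.2 s.
At the end, for the whole second after the job is handed in: Basket released on the hook: bar -28 to +45 mm along the arm from the seat, within 25 mm sideways, -8 to +10 mm in height, tilt < 0.3 rad, at rest (< 0.06 m/s, 0.6 rad/s). Lid released, still and flat on the bath: centred within 8 mm, 4 mm of the rim, 0.08 rad, either way round (all of step 1 and all of step 2 and linear speed of basket below 0.06 m/s and angular speed of basket below 0.6 rad/s and linear speed of lid below 0.03 m/s); the robot touches nothing.
It fails at once if a bystander jar or bottle is moved more than 30 mm or tipped (distance of any of blue_jar, amber_bottle, paste_jar from where it was at the start of the episode above 0.03 m or angle between any of blue_jar, amber_bottle, paste_jar's own z axis and vertical above 0.5 rad).
It fails at once if the basket is tipped more than 0.7 rad from upright (angle between basket's own z axis and vertical above 0.7 rad).
It also fails if it takes over 64 s, if anything falls off the work surface, if the arm or the gripper's body presses on something with over 40 N, if the wrist force passes 120 N, or if a joint passes its speed limit or range.

ROBOT

A 6-joint arm with a two-finger parallel gripper is mounted at the origin on the work surface. World frame = base frame: x ahead of the robot, y to its left, z up, the work surface at z = 0. Lengths are in m, angles in degrees, forces in N, time in s.
With the tool pointing down it reaches from about 0.4 to 0.825 m from the base axis. Payload 7 kg.
Tool frame: the origin (TCP) lies midway between the tips of the shut fingers; the grasp point (between the pads) lies 19 mm behind it (grip_depth is the distance from the TCP to the grasp point, in m); z points along the fingers, y is the direction in which the jaws open and shut (so a half turn about z gives the same grasp; the last joint's range is limited). The gripper opens to 88 mm and grips with 3 to 60 N. Pads are 19 mm wide; open, the fingers measure 130 mm over their backs; the gripper's body (78 mm by 193 mm) begins 47 mm behind the grasp point.
Start: joints at [-47.435, 20.546, 0.682, 0, -70.136, -16.507], TCP at [0.296, -0.606, 0.227] pointing down, gripper open.
Joint ranges: [-176.03, 176.03], [-82.01, 121.73], [-58.28, 71.71], [-173.87, 95.51], [-174.79, -0.11], [-173.66, 173.66]. Speed limits (degrees/s): [136.94, 136.94, 172.46, 180, 180, 180].

INTERFACE

Orientations are given as [roll, pitch, yaw] about the fixed x, y, z axes, in that order (R = Rz(yaw) Ry(pitch) Rx(roll)).
In Python, from plant import * gives the robot as it stands.
- The arm moves only by the shell command python3 -m inch 'ROWS'. ROWS is JSON, a list of rows, each an object of numbers: "ax", "ay", "az": the turn, a rotation vector about the tool's x, y, z in degrees; "dx", "dy", "dz": the shift along the tool's x, y, z in mm; "fingers": the finger opening in mm, from 0 to 87.6. In form: [{"ax": .., "ay": .., "az": .., "dx": .., "dy": .., "dz": .., "fingers": ..}, ...]. A call has 1 to 8 rows; each row is the pose to reach, as a shift and turn from the pose commanded when the call began, along the tool's axes at that moment; what a row does not reach only later rows make up. A row lasts 1/8 s, in which the tool goes at most 62.5 mm and 10.7 degrees, less where a joint would pass 70% of its speed; a pose out of reach is approached as far as the arm can. A call with a gripper value outside its range is refused whole. The fingers move at their own pace and stop on an object; the grip force is fixed at half the most. Time passes only in rows, so rows that repeat a pose let the fingers close. It gives the time, the measured TCP pose, the force and the opening at its end, in the units of the state.
- get_obs(): the state, without advancing time (a new reading comes with each control period).
- snapshot(name): name is "side" or "top" or "wrist"; returns a dict with "image" (480x640x3 uint8, red, green, blue), "fx", "fy", "cx", "cy" (pixels), "rvec" (rotation vector, rad) and "tvec" (3), from world to camera coordinates, as OpenCV has them. Camera axes: x right, y down, z forward; pixel columns grow to the right and rows downward; lengths in m; the calibration is good to about 2 mm. A picture is of the moment at which its call begins. There is no depth.
- close_job(): hands the job in, once; it reports no verdict.
Trained networks look in the newest picture that a camera, given by its name, has taken for a name from the list of things; names that differ only in an ending like _2 or _b are one class to them, and where a whole thing is asked for, a point or a joint stands for the part that bears it (a point fixed in the world has none). Each returns a list of dicts, best first, with "score" (0 to 1); they miss things now and then, are a little off and sometimes report something else, mostly with a low value. They report only what shows in the picture. A call takes as long as a camera call. They do not tell look-alikes from the thing itself.
- search_frame(target, camera): "bbox" ([centre column, centre row, width, height] in pixels, round what is visible of it).
- trace(target, camera): "mask" (480x640 bool, what is visible of it) and "bbox" ([centre column, centre row, width, height] in pixels, round what is visible of it).
- landmark_of(target, camera): "position" ([column, row] in pixels: a listed point, or the origin of a listed thing).
The state is a dict: "clock": time; "joint_pos": joint angles; "qvel": joint speeds; "tau": joint torques, N m; "tool_pos": TCP position; "orientation": TCP orientation; "force": force on the tool from outside, world axes, zero at the start; "moment": the same for the moment, N m; "opening": finger opening in m.
Only numpy, scipy, OpenCV 4.12 (cv2) and the standard library are available. Lean on these libraries where they do the work, as an engineer would, in place of code of your own. Each camera call takes 0.05 s, during which the arm holds its last target.

## Working session

There is one attempt and no reset: what is moved stays moved. The work goes in short steps, Python scripts to look and compute and a shell command to move; the robot and the scene stay as the last step left them, time stands still between calls to the robot, and variables do not carry over. Pictures are saved under pics/ and viewed, and the job is handed in when it is done.

```bash
mkdir -p pics; ls; python3 - <<'E'
from plant import *
import cv2
for n in ("side","top","wrist"):
    s=snapshot(n); cv2.imwrite(f"pics/{n}0.png",s["image"][:,:,::-1])
    print(n,s["fx"],s["cx"],s["cy"],s["rvec"],s["tvec"])
print(get_obs())
E
```

```text
pics
side 554.4423756507998 319.8600387256907 242.68391239936324 [ 0.11959432 -2.90261555  1.15021566] [0.46709711 0.11237255 1.24444151]
top 484.28710841915597 315.8691167476998 234.64388212159665 [ 2.16414432 -2.13118369  0.1497029 ] [-0.00135259  0.50943528  1.30115004]
wrist 369.5845231939917 324.12143831822107 236.87249518025547 [-1.56498709 -2.50373526 -0.39372255] [ 0.67355491 -0.0385411   0.38995583]
{'clock': 0.15, 'joint_pos': array([-4.74352535e+01,  2.05814579e+01,  6.46726998e-01, -1.41370674e-02,
       -7.01370374e+01, -1.65055092e+01]), 'qvel': array([-0.08420799, -0.23315854,  0.06898565,  0.04662595,  0.03155864,
       -0.04057339]), 'tau': array([ 1.90960013e-04, -5.83274925e+01,  2.93290097e+01,  7.00104922e+00,
        8.83437926e-03, -9.86817531e-05]), 'tool_pos': array([ 0.29632377, -0.60606861,  0.22585254]), 'orientation': array([ 1.79927413e+02, -7.64771495e-03, -1.53945570e+02]), 'force': array([ 0.43531325, -0.31323191,  0.7418347 ]), 'moment': array([0.00122982, 0.00361695, 0.00381541]), 'opening': 0.08768490209462318}
```

View pics/side0.png

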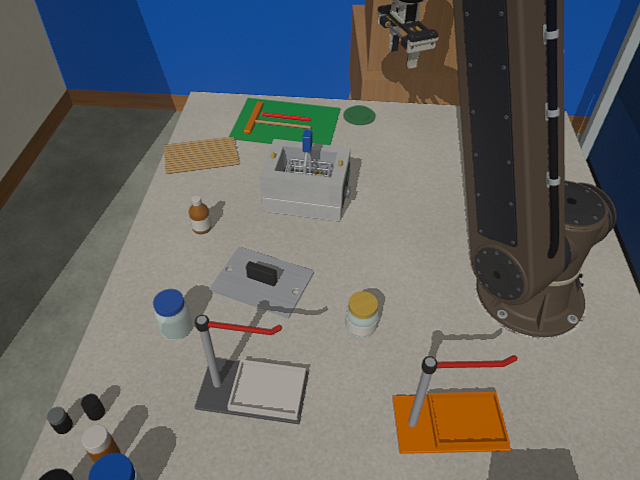

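View pics/top0.png

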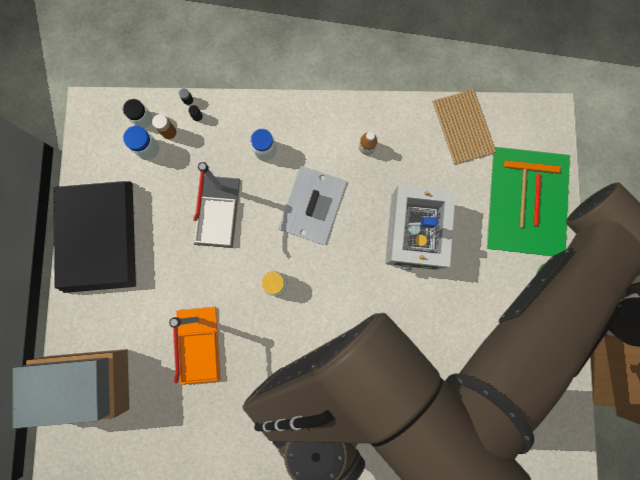

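View pics/wrist0.png

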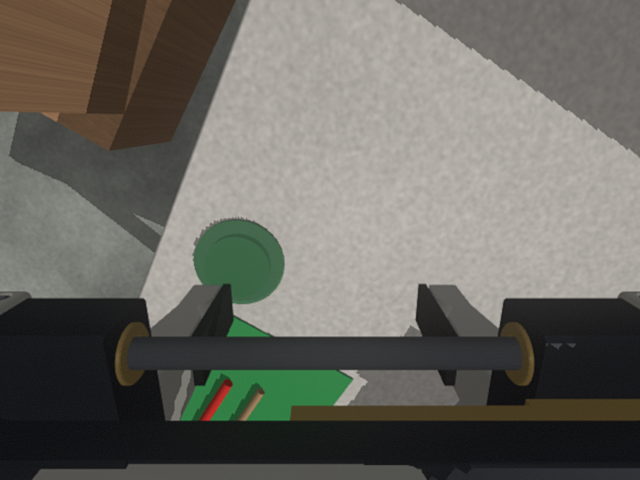

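The side view shows the bath (305,180) with the blue grip (307,140), the lid (262,275), and the amber bottle, blue jar and paste jar at (200,215), (172,313) and (362,312). There are two stand candidates. The one with a grey base and white tray has its post at (203,323) and hook tip at (277,330). The other is all orange, with its post at (429,365). The grey/white one matches "white drip tray" and is the one I'll use. Next I'll confirm it in a crop and triangulate.

```bash
cat > h.py <<'E'
from plant import *
import cv2, numpy as np
from scipy.spatial.transform import Rotation as Ro
def P(s):
    R=cv2.Rodrigues(np.array(s["rvec"],float))[0]; t=np.array(s["tvec"],float).reshape(3,1)
    K=np.array([[s["fx"],0,s["cx"]],[0,s["fy"],s["cy"]],[0,0,1]]); return K,R,t
def tri(sa,a,sb,b):
    Ka,Ra,ta=P(sa);Kb,Rb,tb=P(sb)
    X=cv2.triangulatePoints(Ka@np.hstack([Ra,ta]),Kb@np.hstack([Rb,tb]),np.array(a,float).reshape(2,1),np.array(b,float).reshape(2,1)).ravel()
    X=X[:3]/X[3]
    return X,np.linalg.norm(proj(sa,X)-a),np.linalg.norm(proj(sb,X)-b)
def proj(s,X):
    K,R,t=P(s); p=K@(R@np.array(X,float).reshape(3,1)+t); return (p[:2]/p[2]).ravel()
def onz(s,px,z):
    K,R,t=P(s); d=R.T@np.linalg.inv(K)@np.array([px[0],px[1],1.]); c=(-R.T@t).ravel()
    return c+d*(z-c[2])/d[2]
E
python3 - <<'E'
from h import *
S=snapshot("side");T=snapshot("top")
for n in ["basket_grip","basket_bar","bath_top","bath","hook_seat","hook_tip","stand","lid","lid_grip","blue_jar","amber_bottle","paste_jar"]:
    a=landmark_of(n,"side");b=landmark_of(n,"top")
    print(n)
    for p in a[:2]:
        for q in b[:2]:
            X,e1,e2=tri(S,p["position"],T,q["position"])
            print("  ",np.round(p["position"]),np.round(q["position"]),round(p["score"],2),round(q["score"],2),np.round(X,3),round(e1,1),round(e2,1))
im=S["image"][290:470,180:540,::-1]; cv2.imwrite("pics/stands.png",cv2.resize(im,None,fx=2.2,fy=2.2,interpolation=3))
im=T["image"][150:290,180:480,::-1]; cv2.imwrite("pics/topcrop.png",cv2.resize(im,None,fx=2.6,fy=2.6,interpolation=3))
E
```

```text
basket_grip
   [306. 143.] [428. 224.] 0.61 0.81 [ 0.523 -0.271  0.175] 0.9 1.1
basket_bar
   [308. 151.] [424. 224.] 0.71 0.61 [ 0.521 -0.264  0.156] 1.1 1.3
bath_top
   [309. 161.] [421. 226.] 0.93 0.64 [ 0.52  -0.264  0.128] 1.2 1.5
   [280. 325.] [421. 226.] 0.23 0.64 [ 0.674 -0.487 -0.904] 3.7 4.1
bath
   [310. 200.] [417. 232.] 0.61 0.81 [ 0.521 -0.282 -0.017] 2.2 2.7
hook_seat
   [489. 360.] [196. 202.] 0.8 0.88 [0.357 0.37  0.428] 119.3 106.4
   [489. 360.] [178. 362.] 0.8 0.76 [0.18  0.319 0.214] 1.2 1.1
   [179. 328.] [196. 202.] 0.68 0.88 [0.628 0.308 0.221] 30.6 29.1
   [179. 328.] [178. 362.] 0.68 0.76 [0.441 0.404 0.525] 159.3 160.3
hook_tip
   [281. 322.] [190. 218.] 0.69 0.9 [0.512 0.299 0.248] 0.9 0.8
   [281. 322.] [174. 379.] 0.69 0.63 [0.359 0.359 0.426] 112.3 107.5
   [361. 328.] [190. 218.] 0.62 0.9 [0.438 0.306 0.283] 36.8 32.0
   [361. 328.] [174. 379.] 0.62 0.63 [0.289 0.327 0.328] 69.4 63.8
stand
   [264. 391.] [219. 220.] 0.86 0.79 [ 0.554  0.285 -0.007] 0.5 0.4
   [264. 391.] [199. 357.] 0.86 0.75 [0.389 0.363 0.241] 94.8 93.4
   [462. 421.] [219. 220.] 0.79 0.79 [0.354 0.363 0.231] 98.1 88.1
   [462. 421.] [199. 357.] 0.79 0.75 [0.175 0.32  0.001] 1.3 1.1
lid
   [262. 282.] [310. 209.] 0.72 0.92 [0.594 0.026 0.006] 2.1 2.2
lid_grip
   [262. 268.] [311. 202.] 0.76 0.81 [0.596 0.02  0.047] 0.5 0.5
blue_jar
   [179. 327.] [266. 150.] 0.84 0.79 [ 0.758  0.154 -0.004] 0.9 0.8
   [179. 327.] [412. 232.] 0.84 0.64 [ 0.936 -0.492 -1.043] 40.1 49.5
amber_bottle
   [204. 227.] [366. 148.] 0.7 0.87 [ 0.767 -0.135  0.005] 0.9 1.0
paste_jar
   [359. 325.] [272. 283.] 0.96 0.65 [0.376 0.126 0.007] 0.3 0.3
```

View pics/stands.png

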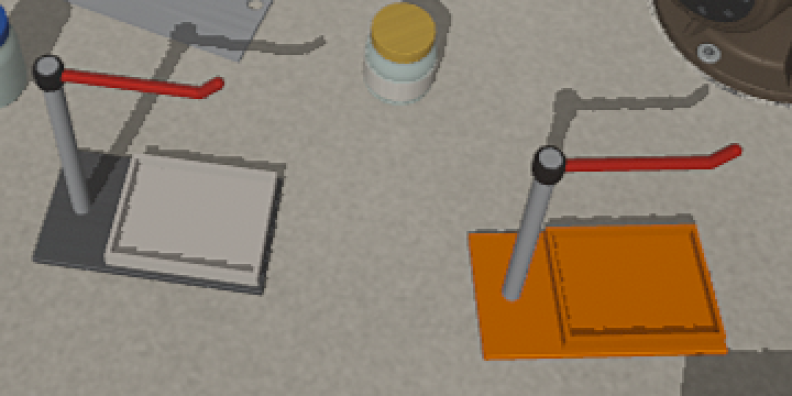

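View pics/topcrop.png

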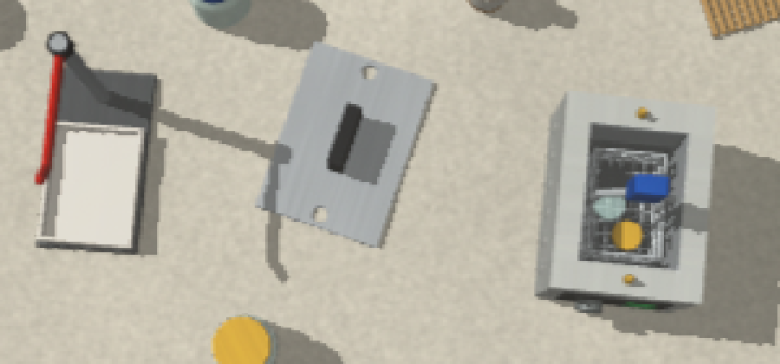

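The crop confirms it: the grey base with the white tray is at left, and the orange stand is the look-alike. Next I'll measure orientations from the hook, studs and lid holes.

```bash
python3 - <<'E'
from h import *
S=snapshot("side");T=snapshot("top")
c=lambda x,y:(180+x/2.6,150+y/2.6)
# refine colours
def comp(s,box,f):
    x0,y0,x1,y1=box; im=s["image"][y0:y1,x0:x1].astype(int); m=f(im[...,0],im[...,1],im[...,2])
    ys,xs=np.nonzero(m); return xs+x0,ys+y0
red=lambda r,g,b:(r>120)&(g<60)&(b<70)
for s,box in((S,(195,310,295,345)),(T,(185,160,215,235))):
    x,y=comp(s,box,red); print("red",x.min(),x.max(),y.min(),y.max(), [ (round(x[y==k].mean(),1),k) for k in range(y.min(),y.max()+1,6)], [(k,round(y[x==k].mean(),1)) for k in range(x.min(),x.max()+1,6)])
brass=lambda r,g,b:(r>130)&(g>90)&(b<100)&(r-b>60)
x,y=comp(T,(390,180,455,268),brass)
lab=np.zeros((480,640),np.uint8); lab[y,x]=1
n,l,st,ce=cv2.connectedComponentsWithStats(lab); print("T brass",st[1:,4],np.round(ce[1:],1))
x,y=comp(S,(262,140,352,190),brass); lab[:]=0; lab[y,x]=1
n,l,st,ce=cv2.connectedComponentsWithStats(lab); print("S brass",st[1:,4],np.round(ce[1:],1))
blue=lambda r,g,b:(b>110)&(r<70)
for s,box in((S,(295,120,320,160)),(T,(405,205,450,240))):
    x,y=comp(s,box,blue); print("blue",x.min(),x.max(),y.min(),y.max(),x.mean(),y.mean())
for p in ((370,72),(320,214)): print("lidhole",onz(T,c(*p),0.006))
im=S["image"][235:320,200:320,::-1]; cv2.imwrite("pics/slid.png",cv2.resize(im,None,fx=6,fy=6,interpolation=3))
im=S["image"][120:225,250:360,::-1]; cv2.imwrite("pics/sbath.png",cv2.resize(im,None,fx=5,fy=5,interpolation=3))
im=T["image"][175:275,380:470,::-1]; cv2.imwrite("pics/tbath.png",cv2.resize(im,None,fx=6,fy=6,interpolation=3))
E
```

```text
red 208 280 322 334 [(np.float64(210.5), 322), (np.float64(245.9), 328), (np.float64(269.0), 334)] [(208, np.float64(324.5)), (214, np.float64(325.0)), (220, np.float64(325.0)), (226, np.float64(326.0)), (232, np.float64(327.0)), (238, np.float64(328.0)), (244, np.float64(328.5)), (250, np.float64(329.0)), (256, np.float64(330.0)), (262, np.float64(331.0)), (268, np.float64(332.0)), (274, np.float64(330.0)), (280, np.float64(327.5))]
red 194 203 171 220 [(np.float64(201.0), 171), (np.float64(201.5), 177), (np.float64(200.5), 183), (np.float64(200.0), 189), (np.float64(199.5), 195), (np.float64(198.5), 201), (np.float64(198.0), 207), (np.float64(197.0), 213), (np.float64(194.5), 219)] [(194, np.float64(218.5)), (200, np.float64(189.0))]
T brass [ 8 96 10] [[426.2 193. ]
 [421.2 239.9]
 [421.3 256.8]]
S brass [15 15 12] [[272.2 154.6]
 [339.8 162.6]
 [319.2 174.7]]
blue 302 311 130 151 306.13125 140.30625
blue 421 436 217 225 428.5128205128205 220.93162393162393
lidhole [ 0.67903942 -0.00939895  0.006     ]
lidhole [0.51974393 0.04278353 0.006     ]
```

View pics/slid.png

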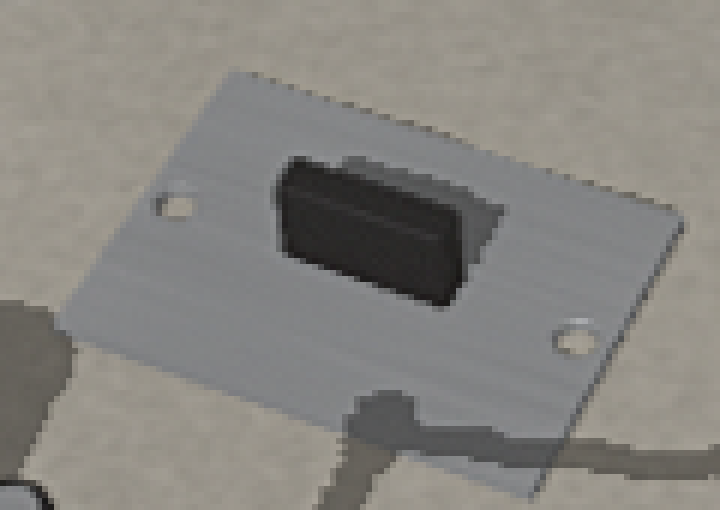

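View pics/sbath.png

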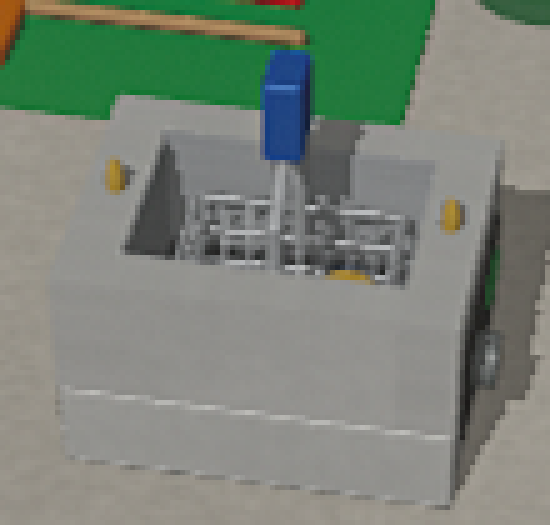

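View pics/tbath.png

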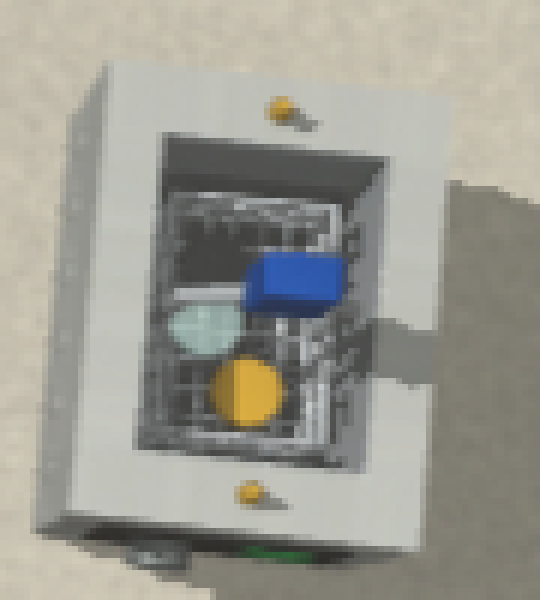

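```bash
python3 - <<'E'
from h import *
S=snapshot("side");T=snapshot("top")
def r(n,a,b):
    X,e1,e2=tri(S,a,T,b); print(n,np.round(X,4),round(e1,1),round(e2,1)); return X
# studs (mid visible)
tb=lambda x,y:(380+x/6-.4,175+y/6-.4); sb=lambda x,y:(250+x/5-.4,120+y/5-.4); sl=lambda x,y:(200+x/6-.4,235+y/6-.4)
a=r("stud+",(272.2,154.6),(426.2,193.0)); b=r("stud-",(339.8,162.6),(421.3,256.8))
print("bath mid",(a+b)/2,"len",np.linalg.norm((a-b)[:2]),"yaw",np.degrees(np.arctan2((a-b)[1],(a-b)[0])))
for z in(.128,.132): print(onz(T,(426.2,193),z),onz(T,(421.3,256.8),z),onz(S,(272.2,154.6),z),onz(S,(339.8,162.6),z))
c=lambda x,y:(180+x/2.6-.3,150+y/2.6-.3)
h1=r("hole+",sl(174,207),c(370,72)); h2=r("hole-",sl(575,340),c(320,214)); m=(h1+h2)/2
print("lid",m,"len",np.linalg.norm((h1-h2)[:2]),"yaw",np.degrees(np.arctan2((h1-h2)[1],(h1-h2)[0])))
t=r("tip",(278.5,328),(194.8,218.8)); e=r("bend",(270,332.2),(196.8,213.5)); f=r("armend",(208,324.7),(201.2,173))
d=f-e; print("arm yaw",np.degrees(np.arctan2(d[1],d[0])),np.linalg.norm(d))
# grip top face corners in top: 
r("grip top centre",sb(291,70),tb(304,270))
for p in((262,252),(347,254),(343,300),(246,303)): print(np.round(onz(T,tb(*p),.204),4))
E
```

```text
stud+ [ 0.6099 -0.2789  0.1282] 0.0 0.1
stud- [ 0.4425 -0.2636  0.1279] 0.3 0.3
bath mid [ 0.52619594 -0.27125935  0.1280419 ] len 0.16806724588129096 yaw -5.208538435401014
[ 0.61009552 -0.27894576  0.128     ] [ 0.44337116 -0.26368537  0.128     ] [ 0.609812   -0.27914247  0.128     ] [ 0.44184145 -0.26331259  0.128     ]
[ 0.60915957 -0.27803027  0.132     ] [ 0.44297663 -0.26281945  0.132     ] [ 0.60891008 -0.27404238  0.132     ] [ 0.44172981 -0.25828697  0.132     ]
hole+ [ 0.6807 -0.0086  0.0017] 0.1 0.1
hole- [0.5203 0.0438 0.0034] 0.2 0.2
lid [0.60047529 0.01759773 0.00253466] len 0.16871452912979212 yaw -18.0668791225375
tip [0.5161 0.2944 0.2248] 0.1 0.1
bend [0.5312 0.294  0.2103] 0.3 0.3
armend [0.6341 0.2884 0.2103] 0.8 0.7
arm yaw -3.132756131698594 0.10309386514174419
grip top centre [ 0.5231 -0.2701  0.2036] 1.1 1.5
[ 0.5337 -0.2535  0.204 ]
[ 0.5334 -0.2878  0.204 ]
[ 0.5146 -0.2858  0.204 ]
[ 0.5128 -0.2467  0.204 ]
```

All of it checks out. Stud spacing measures 168 mm, hole spacing 169 mm, arm height 0.210 and grip top 0.204. The hook seat works out at about (0.552, 0.292), with stand yaw about -3°.

```bash
cat >> h.py <<'E'
def to(xyz,yaw,obs=None):
    o=obs or get_obs(); R=Ro.from_euler('xyz',o["orientation"],degrees=True); G=Ro.from_euler('xyz',[180,0,yaw],degrees=True)
    d=R.inv().apply(np.array(xyz)-o["tool_pos"])*1000; w=(R.inv()*G).as_rotvec(degrees=True)
    print("t",o["clock"],"tcp",np.round(o["tool_pos"],4),"rpy",np.round(o["orientation"],2),"open",round(o["opening"],4),"F",np.round(o["force"],1))
    print("d",np.round(d,1),"a",np.round(w,2)); return d,w
E
python3 - <<'E'
from h import *
to([.523,-.2705,.26],175)
E
```

```text
t 1.65 tcp [ 0.2965 -0.6064  0.2265] rpy [ 180.     -0.   -153.94] open 0.0875 F [-0.2 -0.1  0.1]
d [-351.   202.2  -33.5] a [ 0.   -0.   31.06]
```

```bash
python3 -m inch '[{"dx":-50,"dy":29,"dz":-20,"az":6},{"dx":-105,"dy":61,"dz":-33.5,"az":15},{"dx":-160,"dy":92,"dz":-33.5,"az":24},{"dx":-212,"dy":122,"dz":-33.5,"az":31},{"dx":-264,"dy":152,"dz":-33.5,"az":31},{"dx":-312,"dy":180,"dz":-33.5,"az":31},{"dx":-351,"dy":202,"dz":-33.5,"az":31},{"dx":-351,"dy":202,"dz":-33.5,"az":31}]'; python3 - <<'E'
from h import *
s=snapshot("wrist"); cv2.imwrite("pics/w1.png",s["image"][:,:,::-1])
print(landmark_of("basket_grip","wrist")[:2])
to([.523,-.2705,.165],175)
print(proj(s,[.523,-.2705,.204]))
E
```

```text
[]
t 1.75 tcp [ 0.2965 -0.6064  0.2266] rpy [ 180.      0.   -153.94] open 0.0874 F [ 0.1 -0.3  0. ]
d [-351.   202.2   61.6] a [ 0.    0.   31.06]
[570.35580384 674.15122202]$[0]: bad value
```

View pics/w1.png

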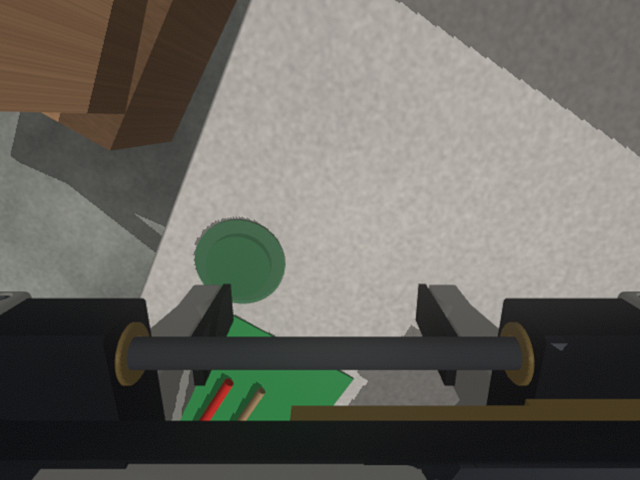

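The move was refused because each row needs every key, so the wrist view is unchanged. I'll send it again in full.

```bash
python3 -m inch '[{"ax":0,"ay":0,"az":6,"dx":-50,"dy":29,"dz":-20,"fingers":87},{"ax":0,"ay":0,"az":15,"dx":-105,"dy":61,"dz":-33,"fingers":87},{"ax":0,"ay":0,"az":24,"dx":-160,"dy":92,"dz":-33,"fingers":87},{"ax":0,"ay":0,"az":31,"dx":-212,"dy":122,"dz":-33,"fingers":87},{"ax":0,"ay":0,"az":31,"dx":-264,"dy":152,"dz":-33,"fingers":87},{"ax":0,"ay":0,"az":31,"dx":-312,"dy":180,"dz":-33,"fingers":87},{"ax":0,"ay":0,"az":31,"dx":-351,"dy":202,"dz":-33,"fingers":87},{"ax":0,"ay":0,"az":31,"dx":-351,"dy":202,"dz":-33,"fingers":87}]'; python3 - <<'E'
from h import *
s=snapshot("wrist"); cv2.imwrite("pics/w2.png",s["image"][:,:,::-1])
print(landmark_of("basket_grip","wrist")[:2])
to([.523,-.2705,.165],175)
print(proj(s,[.523,-.2705,.204]))
E
```

```text
clock: 2.75
tool_pos: [0.5247, -0.2683, 0.2595]
orientation: [180.0, 0.0, 175.3]
force: [0.7, -0.9, 0.4]
opening: 0.0871
[{'position': [319.5, 246.5], 'score': 0.86}]
t 2.85 tcp [ 0.5232 -0.2703  0.2596] rpy [-1.8000e+02 -1.0000e-02  1.7513e+02] open 0.0872 F [-0.5  0.7 -0.9]
d [ 0.2 -0.2 94.6] a [-0.   -0.01  0.13]
[319.36722404 258.76797813]
```

View pics/w2.png

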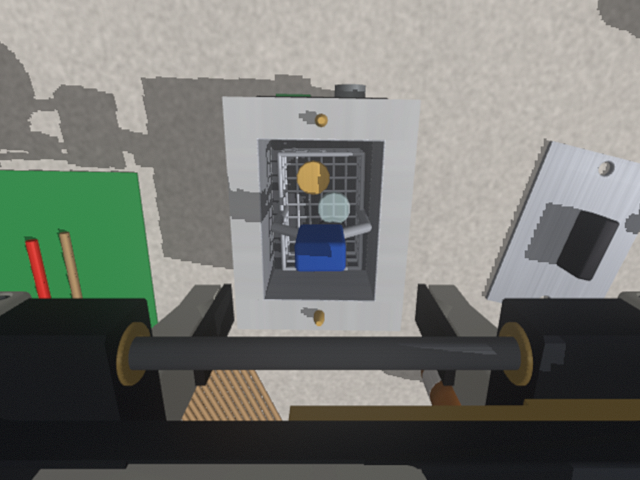

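The wrist view puts the blue grip top at about (321,257), 2 px from the (319,259) I predicted, and its yaw lines up with the jaws. I'll descend and close.

```bash
python3 -m inch '[{"ax":0,"ay":0,"az":0,"dx":0,"dy":0,"dz":40,"fingers":87},{"ax":0,"ay":0,"az":0,"dx":0,"dy":0,"dz":75,"fingers":87},{"ax":0,"ay":0,"az":0,"dx":0,"dy":0,"dz":94,"fingers":87},{"ax":0,"ay":0,"az":0,"dx":0,"dy":0,"dz":94,"fingers":87},{"ax":0,"ay":0,"az":0,"dx":0,"dy":0,"dz":94,"fingers":20},{"ax":0,"ay":0,"az":0,"dx":0,"dy":0,"dz":94,"fingers":20},{"ax":0,"ay":0,"az":0,"dx":0,"dy":0,"dz":94,"fingers":20},{"ax":0,"ay":0,"az":0,"dx":0,"dy":0,"dz":94,"fingers":20}]';python3 -m inch '[{"ax":0,"ay":0,"az":0,"dx":0,"dy":0,"dz":0,"fingers":20},{"ax":0,"ay":0,"az":0,"dx":0,"dy":0,"dz":0,"fingers":20},{"ax":0,"ay":0,"az":0,"dx":0,"dy":0,"dz":-10,"fingers":20},{"ax":0,"ay":0,"az":0,"dx":0,"dy":0,"dz":-25,"fingers":20},{"ax":0,"ay":0,"az":0,"dx":0,"dy":0,"dz":-40,"fingers":20},{"ax":0,"ay":0,"az":0,"dx":0,"dy":0,"dz":-40,"fingers":20}]'
```

```text
clock: 3.85
tool_pos: [0.5232, -0.2707, 0.166]
orientation: [-180.0, 0.0, 175.1]
force: [-0.4, 0.3, 0.5]
opening: 0.0525
clock: 4.6
tool_pos: [0.5241, -0.271, 0.2076]
orientation: [-180.0, 0.2, 175.1]
force: [0.6, -0.5, -3.5]
opening: 0.0319
```

```bash
python3 -m inch '[{"ax":0,"ay":0,"az":0,"dx":0,"dy":0,"dz":-15,"fingers":20},{"ax":0,"ay":0,"az":0,"dx":0,"dy":0,"dz":-35,"fingers":20},{"ax":0,"ay":0,"az":0,"dx":0,"dy":0,"dz":-55,"fingers":20},{"ax":0,"ay":0,"az":0,"dx":0,"dy":0,"dz":-70,"fingers":20},{"ax":0,"ay":0,"az":0,"dx":0,"dy":0,"dz":-80,"fingers":20},{"ax":0,"ay":0,"az":0,"dx":0,"dy":0,"dz":-80,"fingers":20},{"ax":0,"ay":0,"az":0,"dx":0,"dy":0,"dz":-80,"fingers":20}]'
python3 - <<'E'
from h import *
s=snapshot("side"); cv2.imwrite("pics/s3.png",s["image"][:,:,::-1])
T=snapshot("top"); cv2.imwrite("pics/t3.png",T["image"][:,:,::-1])
s=snapshot("wrist"); cv2.imwrite("pics/w3.png",s["image"][:,:,::-1])
u=np.array([np.cos(np.radians(-3.1)),np.sin(np.radians(-3.1))]); seat=np.array([.5525,.2923])
p=seat-.13*u; print(p)
to([*p,.285],177)
E
```

```text
clock: 5.48
tool_pos: [0.5227, -0.2705, 0.2847]
orientation: [180.0, -0.1, 175.1]
force: [-0.2, -0.4, -4.1]
opening: 0.0324
[0.42269023 0.29933025]
t 5.625 tcp [ 0.5228 -0.2706  0.2848] rpy [ 1.7999e+02 -7.0000e-02  1.7506e+02] open 0.0319 F [ 0.4  0.1 -3.5]
d [1.488e+02 5.592e+02 1.000e-01] a [ 0.02 -0.07 -1.94]
```

View pics/s3.png

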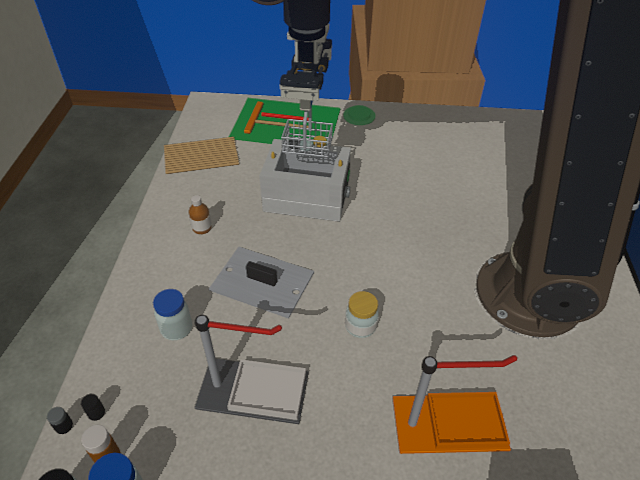

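View pics/w3.png

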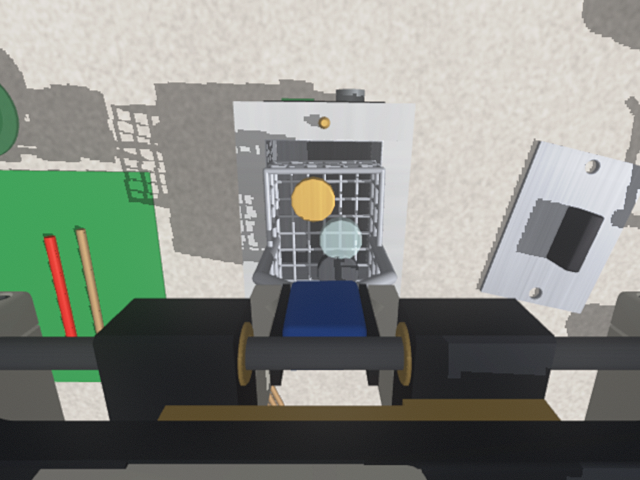

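The basket is level in the grip and clear of the bath. I'll carry it to the pre-hook point.

```bash
python3 -m inch '[{"ax":0,"ay":0,"az":0,"dx":3,"dy":12,"dz":0,"fingers":20},{"ax":0,"ay":0,"az":0,"dx":9,"dy":36,"dz":0,"fingers":20},{"ax":0,"ay":0,"az":0,"dx":19,"dy":72,"dz":0,"fingers":20},{"ax":0,"ay":0,"az":0,"dx":30,"dy":112,"dz":0,"fingers":20},{"ax":0,"ay":0,"az":0,"dx":41,"dy":154,"dz":0,"fingers":20},{"ax":0,"ay":0,"az":-1,"dx":52,"dy":196,"dz":0,"fingers":20},{"ax":0,"ay":0,"az":-1,"dx":63,"dy":238,"dz":0,"fingers":20},{"ax":0,"ay":0,"az":-2,"dx":74,"dy":280,"dz":0,"fingers":20}]'
python3 -m inch '[{"ax":0,"ay":0,"az":0,"dx":11,"dy":42,"dz":0,"fingers":20},{"ax":0,"ay":0,"az":0,"dx":25,"dy":85,"dz":0,"fingers":20},{"ax":0,"ay":0,"az":0,"dx":37,"dy":127,"dz":0,"fingers":20},{"ax":0,"ay":0,"az":0,"dx":50,"dy":167,"dz":0,"fingers":20},{"ax":0,"ay":0,"az":0,"dx":62,"dy":205,"dz":0,"fingers":20},{"ax":0,"ay":0,"az":0,"dx":74,"dy":238,"dz":0,"fingers":20},{"ax":0,"ay":0,"az":0,"dx":81,"dy":262,"dz":0,"fingers":20},{"ax":0,"ay":0,"az":0,"dx":85,"dy":274,"dz":0,"fingers":20}]'
python3 -m inch '[{"ax":0,"ay":0,"az":0,"dx":0,"dy":2,"dz":0,"fingers":20},{"ax":0,"ay":0,"az":0,"dx":0,"dy":2,"dz":0,"fingers":20},{"ax":0,"ay":0,"az":0,"dx":0,"dy":2,"dz":0,"fingers":20}]'
python3 - <<'E'
from h import *
S=snapshot("side"); cv2.imwrite("pics/s4.png",S["image"][:,:,::-1])
T=snapshot("top"); cv2.imwrite("pics/t4.png",T["image"][:,:,::-1])
u=np.array([np.cos(np.radians(-3.1)),np.sin(np.radians(-3.1))]); seat=np.array([.5525,.2923])
to([*(seat-.13*u),.259],177)
to([*(seat+.005*u),.259],177)
for n in ("basket_bar","basket_grip"):
  a=landmark_of(n,"side")
  b=landmark_of(n,"top")
  if a and b: print(n,a[0],b[0],tri(S,a[0]["position"],T,b[0]["position"]))
E
```

```text
clock: 6.62
tool_pos: [0.4726, 0.0163, 0.2857]
orientation: [180.0, 0.0, 177.1]
force: [0.5, 1.0, -4.5]
opening: 0.032
clock: 7.62
tool_pos: [0.4017, 0.2938, 0.2854]
orientation: [-180.0, -0.0, 177.1]
force: [0.2, 0.7, -4.1]
opening: 0.0322
clock: 8.0
tool_pos: [0.4029, 0.2939, 0.2857]
orientation: [-180.0, 0.0, 177.0]
force: [-0.1, 0.9, -4.1]
opening: 0.0318
t 8.1 tcp [0.4029 0.294  0.2857] rpy [179.99   0.   177.01] open 0.0316 F [-0.3  0.2 -4.8]
d [-19.4   6.3  26.7] a [0.01 0.   0.01]
t 8.1 tcp [0.4029 0.294  0.2857] rpy [179.99   0.   177.01] open 0.0316 F [-0.3  0.2 -4.8]
d [-154.4    6.1   26.7] a [0.01 0.   0.01]
basket_grip {'position': [308.5, 158.4], 'score': 0.32} {'position': [416.8, 230.9], 'score': 0.45} (array([ 0.51299699, -0.24991133,  0.1451235 ]), np.float64(1.7395299706428242), np.float64(2.1695989490632583))
```

View pics/s4.png

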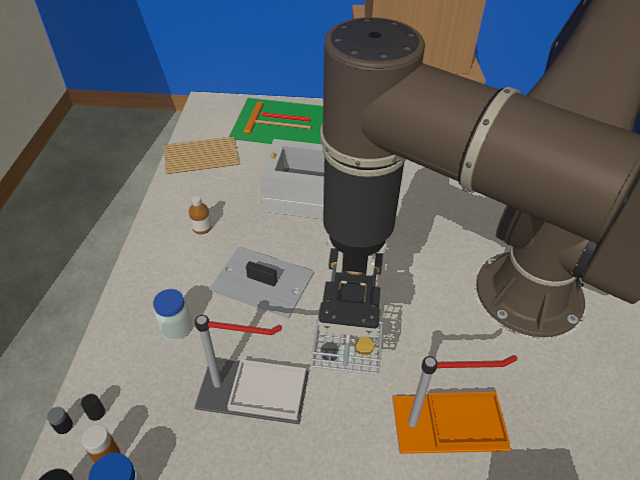

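View pics/t4.png

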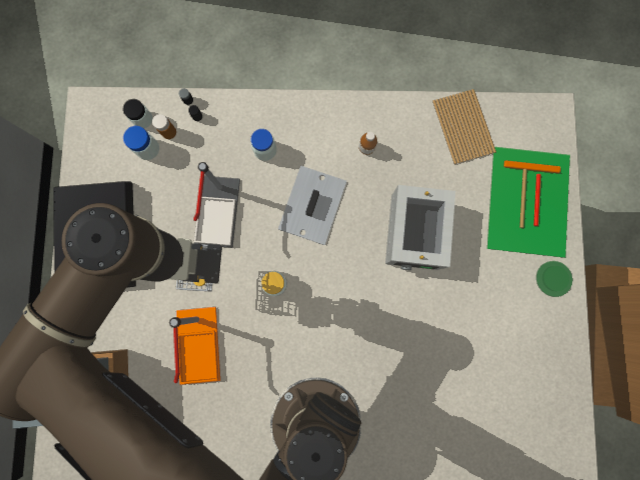

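The basket is upright at (347,345) in the side view, short of the hook tip. I'll lower it and advance partway, then check.

```bash
python3 -m inch '[{"ax":0,"ay":0,"az":0,"dx":-5,"dy":3,"dz":12,"fingers":20},{"ax":0,"ay":0,"az":0,"dx":-12,"dy":6,"dz":24,"fingers":20},{"ax":0,"ay":0,"az":0,"dx":-22,"dy":6,"dz":27,"fingers":20},{"ax":0,"ay":0,"az":0,"dx":-40,"dy":6,"dz":27,"fingers":20},{"ax":0,"ay":0,"az":0,"dx":-60,"dy":6,"dz":27,"fingers":20},{"ax":0,"ay":0,"az":0,"dx":-75,"dy":6,"dz":27,"fingers":20},{"ax":0,"ay":0,"az":0,"dx":-85,"dy":6,"dz":27,"fingers":20},{"ax":0,"ay":0,"az":0,"dx":-85,"dy":6,"dz":27,"fingers":20}]'
python3 - <<'E'
from h import *
S=snapshot("side"); s=snapshot("wrist")
im=S["image"][270:420,190:390,::-1]; cv2.imwrite("pics/s5.png",cv2.resize(im,None,fx=4,fy=4,interpolation=3)); cv2.imwrite("pics/w5.png",s["image"][:,:,::-1])
u=np.array([np.cos(np.radians(-3.1)),np.sin(np.radians(-3.1))]); seat=np.array([.5525,.2923])
to([*(seat+.005*u),.259],177)
E
```

```text
clock: 9.3
tool_pos: [0.4886, 0.296, 0.2582]
orientation: [-180.0, -0.0, 177.0]
force: [-0.6, 0.3, -4.7]
opening: 0.0317
t 9.4 tcp [0.4877 0.2961 0.2585] rpy [-1.7999e+02 -2.0000e-02  1.7704e+02] open 0.0317 F [ 0.2 -0.9 -4.3]
d [-69.9  -0.5  -0.6] a [-0.01 -0.02  0.04]
```

View pics/s5.png

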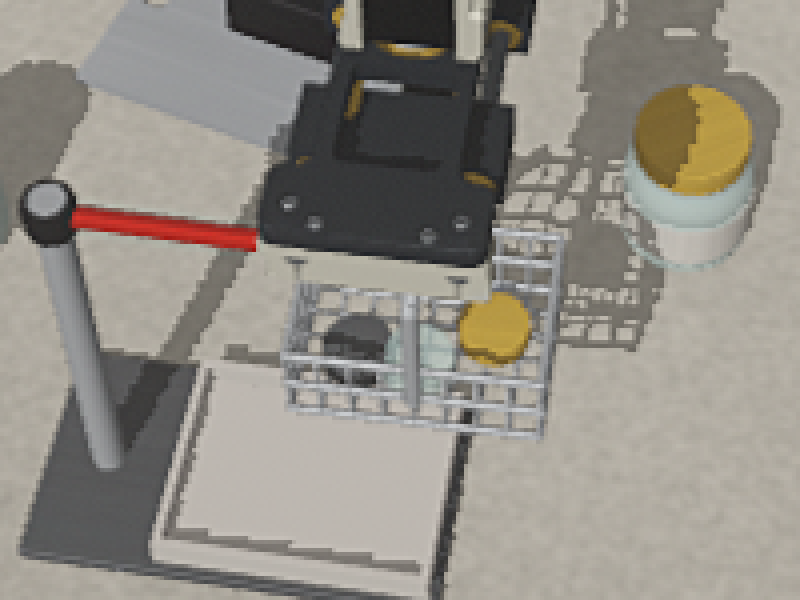

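View pics/w5.png

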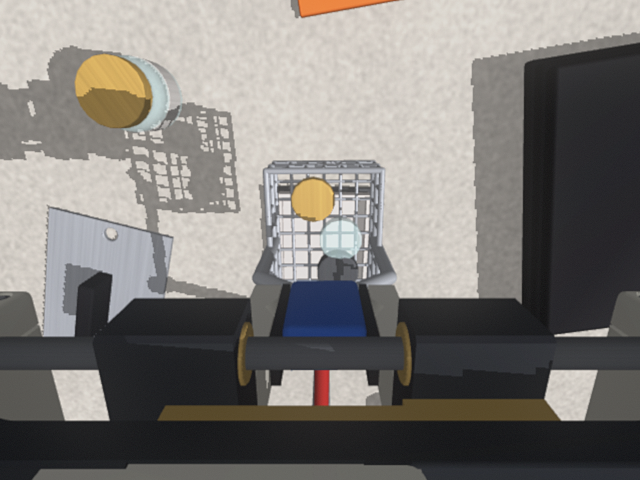

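In the wrist view the red arm, at (321,385), runs in line with the grip, centred on 325. No contact so far. I'll advance to the seat.

```bash
python3 -m inch '[{"ax":0,"ay":0,"az":0,"dx":-10,"dy":0,"dz":0,"fingers":20},{"ax":0,"ay":0,"az":0,"dx":-28,"dy":0,"dz":0,"fingers":20},{"ax":0,"ay":0,"az":0,"dx":-46,"dy":0,"dz":0,"fingers":20},{"ax":0,"ay":0,"az":0,"dx":-60,"dy":0,"dz":0,"fingers":20},{"ax":0,"ay":0,"az":0,"dx":-70,"dy":0,"dz":0,"fingers":20},{"ax":0,"ay":0,"az":0,"dx":-70,"dy":0,"dz":0,"fingers":20},{"ax":0,"ay":0,"az":0,"dx":-70,"dy":0,"dz":0,"fingers":20}]'
python3 - <<'E'
from h import *
S=snapshot("side"); s=snapshot("wrist")
im=S["image"][270:420,190:390,::-1]; cv2.imwrite("pics/s6.png",cv2.resize(im,None,fx=4,fy=4,interpolation=3)); cv2.imwrite("pics/w6.png",s["image"][:,:,::-1])
E
```

```text
clock: 10.28
tool_pos: [0.5576, 0.2926, 0.2585]
orientation: [-180.0, -0.0, 177.1]
force: [-0.2, -0.0, -4.2]
opening: 0.0319
```

View pics/s6.png

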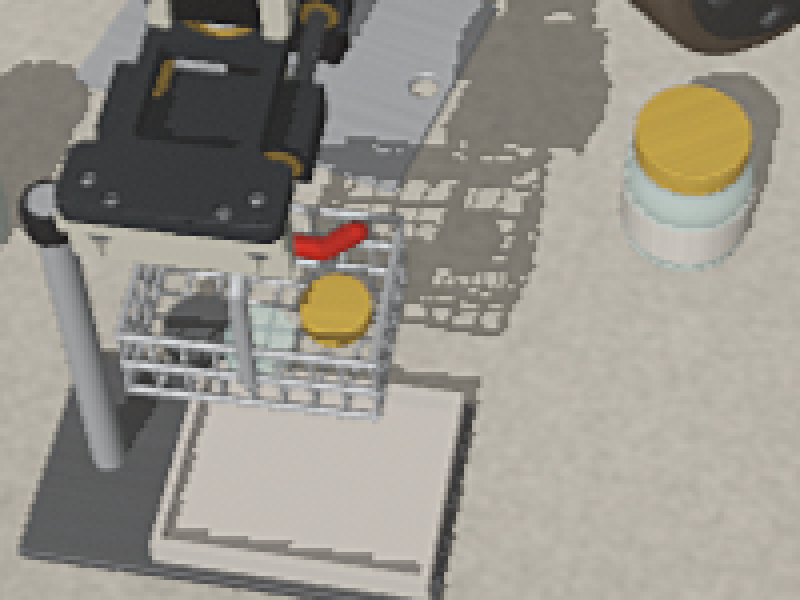

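View pics/w6.png

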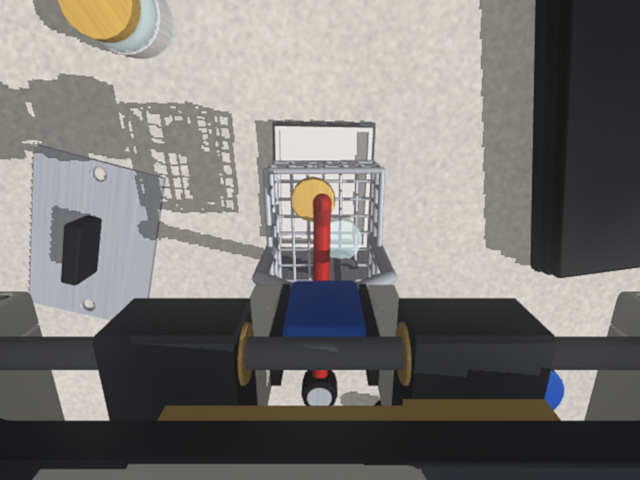

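The hook passes through the handle opening, with its tip at (322,200) in the wrist view and the post behind. I'll lower until the weight transfers.

```bash
python3 -m inch '[{"ax":0,"ay":0,"az":0,"dx":0,"dy":0,"dz":10,"fingers":20},{"ax":0,"ay":0,"az":0,"dx":0,"dy":0,"dz":20,"fingers":20},{"ax":0,"ay":0,"az":0,"dx":0,"dy":0,"dz":27,"fingers":20},{"ax":0,"ay":0,"az":0,"dx":0,"dy":0,"dz":29,"fingers":20},{"ax":0,"ay":0,"az":0,"dx":0,"dy":0,"dz":29,"fingers":20}]'
python3 -m inch '[{"ax":0,"ay":0,"az":0,"dx":0,"dy":0,"dz":1,"fingers":20},{"ax":0,"ay":0,"az":0,"dx":0,"dy":0,"dz":1,"fingers":20}]'
```

```text
clock: 11.0
tool_pos: [0.5579, 0.2927, 0.2295]
orientation: [-180.0, -0.0, 177.1]
force: [-0.2, -0.7, -3.5]
opening: 0.0314
clock: 11.25
tool_pos: [0.5579, 0.2927, 0.2287]
orientation: [180.0, 0.0, 177.1]
force: [-0.3, -0.2, -3.6]
opening: 0.032
```

```bash
python3 -m inch '[{"ax":0,"ay":0,"az":0,"dx":0,"dy":0,"dz":1,"fingers":20},{"ax":0,"ay":0,"az":0,"dx":0,"dy":0,"dz":1,"fingers":20}]'
python3 -m inch '[{"ax":0,"ay":0,"az":0,"dx":0,"dy":0,"dz":1,"fingers":20},{"ax":0,"ay":0,"az":0,"dx":0,"dy":0,"dz":1,"fingers":20}]'
```

```text
clock: 11.5
tool_pos: [0.558, 0.2927, 0.2282]
orientation: [180.0, 0.0, 177.1]
force: [-1.6, 0.6, -0.4]
opening: 0.0317
clock: 11.75
tool_pos: [0.5581, 0.2928, 0.2279]
orientation: [180.0, 0.1, 177.1]
force: [-3.2, -0.4, 5.2]
opening: 0.0316
```

The weight is on the hook: the vertical force went from -3.6 to +5 N. I'll release and rise.

```bash
python3 -m inch '[{"ax":0,"ay":0,"az":0,"dx":0,"dy":0,"dz":-1,"fingers":20},{"ax":0,"ay":0,"az":0,"dx":0,"dy":0,"dz":-1,"fingers":40},{"ax":0,"ay":0,"az":0,"dx":0,"dy":0,"dz":-1,"fingers":60},{"ax":0,"ay":0,"az":0,"dx":0,"dy":0,"dz":-1,"fingers":80},{"ax":0,"ay":0,"az":0,"dx":0,"dy":0,"dz":-1,"fingers":80},{"ax":0,"ay":0,"az":0,"dx":0,"dy":0,"dz":-1,"fingers":80}]'
python3 -m inch '[{"ax":0,"ay":0,"az":0,"dx":0,"dy":0,"dz":-15,"fingers":80},{"ax":0,"ay":0,"az":0,"dx":0,"dy":0,"dz":-40,"fingers":80},{"ax":0,"ay":0,"az":0,"dx":0,"dy":0,"dz":-65,"fingers":80},{"ax":0,"ay":0,"az":0,"dx":0,"dy":0,"dz":-75,"fingers":80},{"ax":0,"ay":0,"az":0,"dx":0,"dy":0,"dz":-75,"fingers":80}]'
python3 - <<'E'
from h import *
S=snapshot("side"); s=snapshot("wrist")
im=S["image"][270:420,190:390,::-1]; cv2.imwrite("pics/s7.png",cv2.resize(im,None,fx=4,fy=4,interpolation=3)); cv2.imwrite("pics/w7.png",s["image"][:,:,::-1])
to([.598,.018,.12],162)
E
```

```text
clock: 12.5
tool_pos: [0.5579, 0.2927, 0.2275]
orientation: [-180.0, -0.0, 177.1]
force: [-0.4, -0.6, -0.6]
opening: 0.0746
clock: 13.12
tool_pos: [0.558, 0.2928, 0.3034]
orientation: [179.9, 0.1, 177.1]
force: [1.0, -0.4, -0.4]
opening: 0.08
t 13.225 tcp [0.5575 0.2925 0.3017] rpy [-1.7997e+02 -6.0000e-02  1.7705e+02] open 0.08 F [ 0.2 -0.4  0.1]
d [ -54.8 -272.   181.8] a [-0.04 -0.06 15.05]
```

View pics/s7.png

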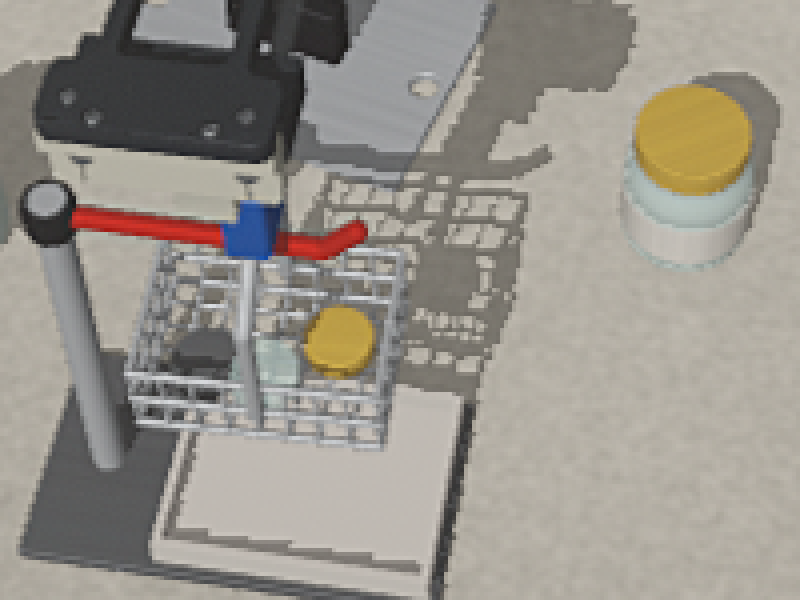

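View pics/w7.png

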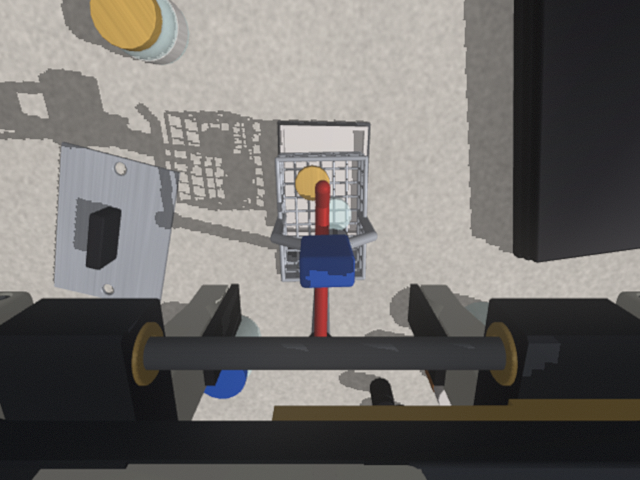

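The basket hangs level and free, with the blue grip on the arm at (250,230) in the crop. Next I'll hover over the lid.

```bash
python3 -m inch '[{"ax":0,"ay":0,"az":0,"dx":-2,"dy":-20,"dz":-5,"fingers":80},{"ax":0,"ay":0,"az":2,"dx":-12,"dy":-70,"dz":-5,"fingers":80},{"ax":0,"ay":0,"az":5,"dx":-24,"dy":-125,"dz":0,"fingers":80},{"ax":0,"ay":0,"az":8,"dx":-35,"dy":-175,"dz":40,"fingers":80},{"ax":0,"ay":0,"az":12,"dx":-45,"dy":-220,"dz":80,"fingers":80},{"ax":0,"ay":0,"az":15,"dx":-52,"dy":-255,"dz":120,"fingers":80},{"ax":0,"ay":0,"az":15,"dx":-55,"dy":-272,"dz":150,"fingers":80},{"ax":0,"ay":0,"az":15,"dx":-55,"dy":-272,"dz":160,"fingers":80}]'
python3 -m inch '[{"ax":0,"ay":0,"az":0,"dx":0,"dy":0,"dz":0,"fingers":80},{"ax":0,"ay":0,"az":0,"dx":0,"dy":0,"dz":0,"fingers":80}]'
python3 - <<'E'
from h import *
s=snapshot("wrist"); cv2.imwrite("pics/w8.png",s["image"][:,:,::-1])
to([.599,.018,.015],162)
for n in ("lid_grip","lid"): print(n,landmark_of(n,"wrist")[:1])
for X in ([.6805,-.0086,.006],[.5203,.0438,.006],[.599,.018,.048]): print(proj(s,X))
E
```

```text
clock: 14.22
tool_pos: [0.5972, 0.0158, 0.1402]
orientation: [-179.9, -0.2, 161.9]
force: [0.2, 0.5, 1.2]
opening: 0.08
clock: 14.48
tool_pos: [0.5996, 0.0189, 0.1439]
orientation: [179.9, 0.1, 162.1]
force: [0.4, 0.6, 0.3]
opening: 0.0801
t 14.525 tcp [0.5995 0.019  0.1439] rpy [1.7993e+02 1.1000e-01 1.6212e+02] open 0.0799 F [ 0.3 -0.1  0.1]
d [  0.5  -1.2 128.9] a [0.07 0.11 0.12]
lid_grip [{'position': [326.8, 232.6], 'score': 0.92}]
lid [{'position': [323.0, 220.0], 'score': 0.77}]
[322.08179075 315.88094269]
[322.3888888  118.78262548]
[321.92371142 240.03417716]
```

View pics/w8.png

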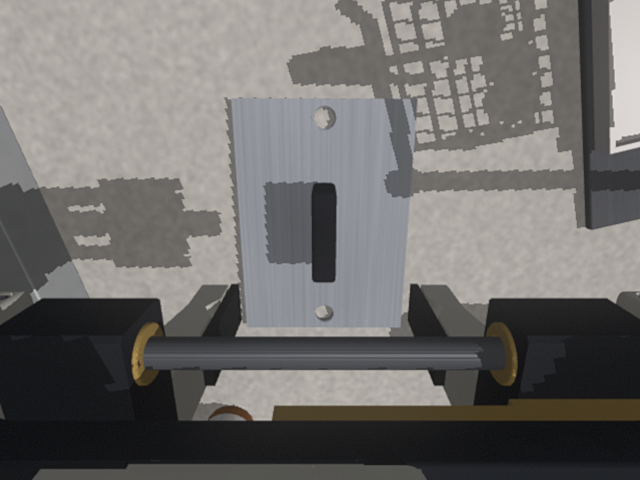

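The lid fills the wrist view squarely. Its holes at (325,118) and (323,312) are within 4 px of prediction, and the handle lies between the jaws. I'll descend and grasp.

```bash
python3 -m inch '[{"ax":0,"ay":0,"az":0,"dx":0,"dy":0,"dz":40,"fingers":80},{"ax":0,"ay":0,"az":0,"dx":0,"dy":0,"dz":85,"fingers":80},{"ax":0,"ay":0,"az":0,"dx":0,"dy":0,"dz":115,"fingers":60},{"ax":0,"ay":0,"az":0,"dx":0,"dy":0,"dz":128,"fingers":60},{"ax":0,"ay":0,"az":0,"dx":0,"dy":0,"dz":128,"fingers":40},{"ax":0,"ay":0,"az":0,"dx":0,"dy":0,"dz":128,"fingers":8},{"ax":0,"ay":0,"az":0,"dx":0,"dy":0,"dz":128,"fingers":8},{"ax":0,"ay":0,"az":0,"dx":0,"dy":0,"dz":128,"fingers":8}]'
python3 -m inch '[{"ax":0,"ay":0,"az":0,"dx":0,"dy":0,"dz":0,"fingers":8},{"ax":0,"ay":0,"az":0,"dx":0,"dy":0,"dz":0,"fingers":8},{"ax":0,"ay":0,"az":0,"dx":0,"dy":0,"dz":0,"fingers":8}]'
```

```text
clock: 15.62
tool_pos: [0.5993, 0.0183, 0.0154]
orientation: [179.9, 0.1, 162.1]
force: [-0.2, -0.6, 0.3]
opening: 0.0258
clock: 16.0
tool_pos: [0.5991, 0.0183, 0.0151]
orientation: [180.0, 0.0, 162.1]
force: [-2.4, 0.2, 5.7]
opening: 0.0174
```

```bash
python3 -m inch '[{"ax":0,"ay":0,"az":0,"dx":0,"dy":0,"dz":-8,"fingers":8},{"ax":0,"ay":0,"az":0,"dx":0,"dy":0,"dz":-25,"fingers":8},{"ax":0,"ay":0,"az":0,"dx":0,"dy":0,"dz":-55,"fingers":8},{"ax":0,"ay":0,"az":0,"dx":0,"dy":0,"dz":-90,"fingers":8},{"ax":0,"ay":0,"az":0,"dx":0,"dy":0,"dz":-125,"fingers":8},{"ax":0,"ay":0,"az":0,"dx":0,"dy":0,"dz":-155,"fingers":8},{"ax":0,"ay":0,"az":0,"dx":0,"dy":0,"dz":-180,"fingers":8},{"ax":0,"ay":0,"az":0,"dx":0,"dy":0,"dz":-190,"fingers":8}]'
python3 -m inch '[{"ax":0,"ay":0,"az":0,"dx":0,"dy":0,"dz":0,"fingers":8},{"ax":0,"ay":0,"az":0,"dx":0,"dy":0,"dz":0,"fingers":8}]'
python3 - <<'E'
from h import *
s=snapshot("wrist"); cv2.imwrite("pics/w9.png",s["image"][:,:,::-1])
S=snapshot("side"); cv2.imwrite("pics/s9.png",S["image"][:,:,::-1])
to([.526,-.271,.206],174.8)
E
```

```text
clock: 17.0
tool_pos: [0.5992, 0.0183, 0.207]
orientation: [179.9, 0.1, 162.1]
force: [0.6, -0.1, -3.3]
opening: 0.0179
clock: 17.25
tool_pos: [0.598, 0.018, 0.2034]
orientation: [-179.9, -0.1, 162.0]
force: [0.2, -0.8, -2.6]
opening: 0.0177
t 17.35 tcp [0.5982 0.0181 0.2033] rpy [-1.7993e+02 -1.0000e-01  1.6206e+02] open 0.0179 F [-0.8 -0.3 -3. ]
d [ -20.3 -297.3   -2.4] a [ -0.05  -0.11 -12.74]
```

View pics/w9.png

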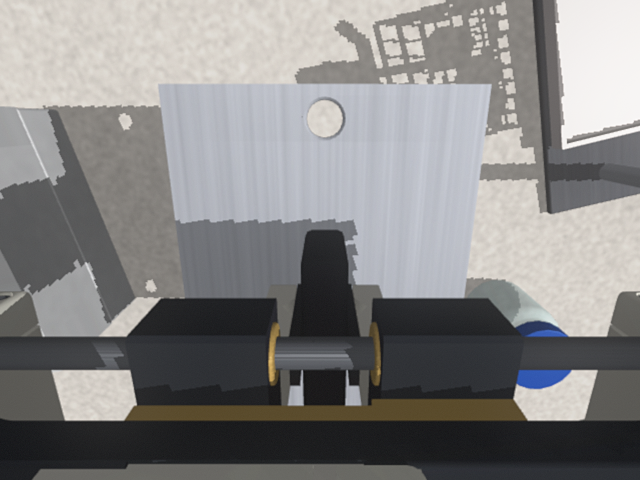

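View pics/s9.png

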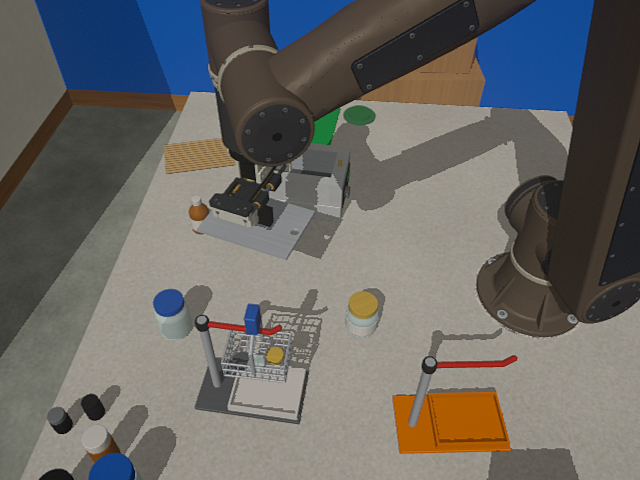

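The lid is held level; its near hole shows at (325,119). I'll work out the lid's offset in the hand from that hole.

```bash
python3 - <<'E'
from h import *
s=snapshot("wrist");o=get_obs()
R=Ro.from_euler('xyz',o["orientation"],degrees=True)
im=s["image"][70:170,270:380]; g=cv2.cvtColor(im,cv2.COLOR_RGB2GRAY)
cir=cv2.HoughCircles(cv2.GaussianBlur(g,(5,5),1),cv2.HOUGH_GRADIENT,1,50,param1=80,param2=12,minRadius=14,maxRadius=26)
print(cir)
c=cir[0,0,:2]+[270,70] if cir is not None else (324.5,118.5)
for z in(.191,.194,.197):
    X=onz(s,c,z); print(z,np.round(R.inv().apply(X-o["tool_pos"])*1000,1))
# plate front edge corners
for p in((160,85),(490,85)): print(np.round(R.inv().apply(onz(s,p,.194)-o["tool_pos"])*1000,1))
E
```

```text
[[[54.5 47.5 17.9]]]
0.191 [84.2  0.7 12.6]
0.194 [84.2  0.7  9.6]
0.197 [84.2  0.7  6.6]
[ 97.1 -67.8   9.7]
[96.9 69.5  9.5]
```

```bash
python3 - <<'E'
from h import *
s=snapshot("wrist");o=get_obs()
K,Rc,t=P(s); Rt=Ro.from_euler('xyz',o["orientation"],degrees=True).as_matrix()
# tool->cam
Rct=Rc@Rt; tct=Rc@o["tool_pos"].reshape(3,1)+t
for f,p,rpy in(("pics/w2.png",[.5232,-.2703,.2596],[180,0,175.13]),):
    im=cv2.imread(f)[:,:,::-1].astype(int); r,g,b=im[...,0],im[...,1],im[...,2]
    m=((r>130)&(g>90)&(b<100)&(r-b>60)).astype(np.uint8)
    n,l,st,ce=cv2.connectedComponentsWithStats(m)
    R2=Ro.from_euler('xyz',rpy,degrees=True).as_matrix()
    Rw=Rct@R2.T; tw=tct-Rw@np.array(p).reshape(3,1)
    s2=dict(s); s2["rvec"]=cv2.Rodrigues(Rw)[0]; s2["tvec"]=tw
    L=[]
    for i in range(1,n):
        if 8<st[i,4]<400 and 300<ce[i][0]<340 and (ce[i][1]<140 or 300<ce[i][1]<330):
            X=onz(s2,ce[i],.130); L.append(X); print(st[i],ce[i],np.round(X,4))
    d=L[1]-L[0]; print((L[0]+L[1])/2,np.linalg.norm(d),np.degrees(np.arctan2(d[1],d[0])))
to([.526,-.272,.206],174.8)
E
```

```text
[317 116  10  10  71] [322.09859155 119.97183099] [ 0.4408 -0.2643  0.13  ]
[316 314   8  12  45] [320.17777778 320.46666667] [ 0.6073 -0.2806  0.13  ]
[ 0.52404043 -0.27244652  0.13      ] 0.16732696638200098 -5.59904319134669
t 17.45 tcp [0.5985 0.0181 0.2036] rpy [-1.7995e+02 -7.0000e-02  1.6206e+02] open 0.0178 F [ 0.1 -0.8 -3.4]
d [ -20.4 -298.3   -2.1] a [ -0.04  -0.08 -12.74]
```

```bash
python3 -m inch '[{"ax":0,"ay":0,"az":-1,"dx":-1,"dy":-15,"dz":-2,"fingers":8},{"ax":0,"ay":0,"az":-3,"dx":-4,"dy":-50,"dz":-2,"fingers":8},{"ax":0,"ay":0,"az":-5,"dx":-7,"dy":-95,"dz":-2,"fingers":8},{"ax":0,"ay":0,"az":-7,"dx":-10,"dy":-140,"dz":-2,"fingers":8},{"ax":0,"ay":0,"az":-9,"dx":-13,"dy":-185,"dz":-2,"fingers":8},{"ax":0,"ay":0,"az":-11,"dx":-16,"dy":-230,"dz":-2,"fingers":8},{"ax":0,"ay":0,"az":-12,"dx":-18,"dy":-270,"dz":-2,"fingers":8},{"ax":0,"ay":0,"az":-12.5,"dx":-19.5,"dy":-294,"dz":-2,"fingers":8}]'
python3 -m inch '[{"ax":0,"ay":0,"az":0,"dx":0,"dy":-4,"dz":0,"fingers":8},{"ax":0,"ay":0,"az":0,"dx":0,"dy":-4,"dz":0,"fingers":8}]'
python3 - <<'E'
from h import *
to([.5248,-.2727,.165],174.6)
E
```

```text
clock: 18.45
tool_pos: [0.5259, -0.2692, 0.2061]
orientation: [-180.0, -0.1, 174.5]
force: [-0.2, 0.0, -3.0]
opening: 0.0181
clock: 18.7
tool_pos: [0.5264, -0.2714, 0.2062]
orientation: [180.0, -0.0, 174.5]
force: [0.4, 0.0, -3.1]
opening: 0.0176
t 18.7 tcp [ 0.5264 -0.2714  0.2062] rpy [ 1.7999e+02 -3.0000e-02  1.7452e+02] open 0.0176 F [ 0.4  0.  -3.1]
d [ 1.4 -1.4 41.2] a [ 0.01 -0.03 -0.08]
```

```bash
python3 -m inch '[{"ax":0,"ay":0,"az":0,"dx":1.5,"dy":-1.5,"dz":12,"fingers":8},{"ax":0,"ay":0,"az":0,"dx":1.5,"dy":-1.5,"dz":30,"fingers":8},{"ax":0,"ay":0,"az":0,"dx":1.5,"dy":-1.5,"dz":44,"fingers":8},{"ax":0,"ay":0,"az":0,"dx":1.5,"dy":-1.5,"dz":48,"fingers":8},{"ax":0,"ay":0,"az":0,"dx":1.5,"dy":-1.5,"dz":48,"fingers":8}]'
python3 - <<'E'
from h import *
s=snapshot("wrist"); im=s["image"][60:180,220:420,::-1]; cv2.imwrite("pics/w10.png",cv2.resize(im,None,fx=4,fy=4,interpolation=3))
S=snapshot("side"); im=S["image"][120:230,240:380,::-1]; cv2.imwrite("pics/s10.png",cv2.resize(im,None,fx=5,fy=5,interpolation=3))
to([.5248,-.2727,.135],174.6)
E
```

```text
clock: 19.32
tool_pos: [0.5249, -0.2727, 0.1584]
orientation: [-180.0, -0.0, 174.6]
force: [-0.5, 0.2, -2.4]
opening: 0.018
t 19.425 tcp [ 0.5252 -0.2729  0.1591] rpy [-1.7998e+02  5.0000e-02  1.7458e+02] open 0.0181 F [-0.6 -0.  -2.6]
d [ 0.5  0.2 24.1] a [-0.02  0.05 -0.02]
```

View pics/w10.png

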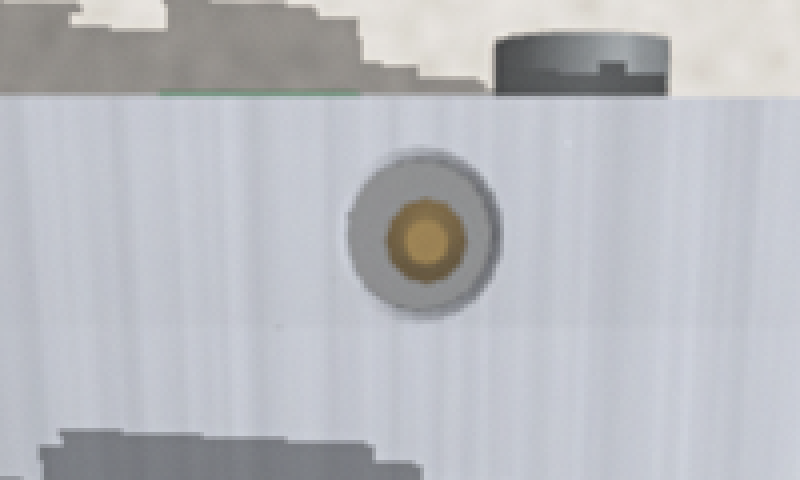

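View pics/s10.png

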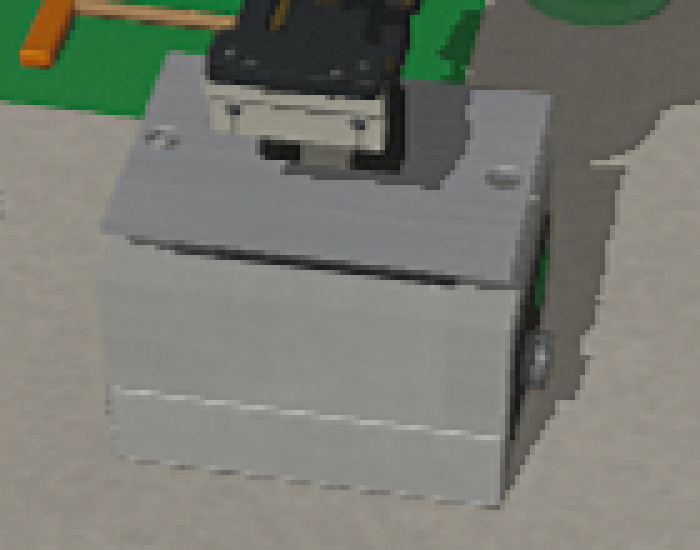

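Through the near hole, centred at (424,233) in the crop, the brass stud sits almost dead centre at (426,240). I'll lower it.

```bash
python3 -m inch '[{"ax":0,"ay":0,"az":0,"dx":0,"dy":0,"dz":5,"fingers":8},{"ax":0,"ay":0,"az":0,"dx":0,"dy":0,"dz":10,"fingers":8},{"ax":0,"ay":0,"az":0,"dx":0,"dy":0,"dz":15,"fingers":8},{"ax":0,"ay":0,"az":0,"dx":0,"dy":0,"dz":20,"fingers":8},{"ax":0,"ay":0,"az":0,"dx":0,"dy":0,"dz":22,"fingers":8},{"ax":0,"ay":0,"az":0,"dx":0,"dy":0,"dz":22,"fingers":8}]'
python3 -m inch '[{"ax":0,"ay":0,"az":0,"dx":0,"dy":0,"dz":1,"fingers":8},{"ax":0,"ay":0,"az":0,"dx":0,"dy":0,"dz":1,"fingers":8}]'
```

```text
clock: 20.18
tool_pos: [0.5247, -0.2729, 0.1364]
orientation: [-180.0, -0.0, 174.6]
force: [0.6, -0.2, -3.0]
opening: 0.0181
clock: 20.42
tool_pos: [0.5248, -0.2729, 0.1356]
orientation: [180.0, 0.0, 174.6]
force: [0.0, -1.0, -2.9]
opening: 0.0179
```

```bash
python3 -m inch '[{"ax":0,"ay":0,"az":0,"dx":0,"dy":0,"dz":1,"fingers":8},{"ax":0,"ay":0,"az":0,"dx":0,"dy":0,"dz":1,"fingers":8}]'
python3 -m inch '[{"ax":0,"ay":0,"az":0,"dx":0,"dy":0,"dz":0.5,"fingers":8},{"ax":0,"ay":0,"az":0,"dx":0,"dy":0,"dz":0.5,"fingers":8}]'
```

```text
clock: 20.68
tool_pos: [0.5249, -0.2729, 0.1351]
orientation: [-180.0, 0.0, 174.6]
force: [-2.0, 1.2, 2.4]
opening: 0.0175
clock: 20.92
tool_pos: [0.525, -0.2729, 0.1351]
orientation: [-180.0, 0.1, 174.6]
force: [-3.0, 1.9, 6.5]
opening: 0.0177
```

The lid is on the rim at TCP 0.135, and the force has reversed to +6.5 N. I'll release, back off and check.

```bash
python3 -m inch '[{"ax":0,"ay":0,"az":0,"dx":0,"dy":0,"dz":-1,"fingers":8},{"ax":0,"ay":0,"az":0,"dx":0,"dy":0,"dz":-1,"fingers":30},{"ax":0,"ay":0,"az":0,"dx":0,"dy":0,"dz":-1,"fingers":50},{"ax":0,"ay":0,"az":0,"dx":0,"dy":0,"dz":-1,"fingers":70},{"ax":0,"ay":0,"az":0,"dx":0,"dy":0,"dz":-1,"fingers":70},{"ax":0,"ay":0,"az":0,"dx":0,"dy":0,"dz":-15,"fingers":70},{"ax":0,"ay":0,"az":0,"dx":0,"dy":0,"dz":-45,"fingers":70},{"ax":0,"ay":0,"az":0,"dx":0,"dy":0,"dz":-80,"fingers":70}]'
python3 -m inch '[{"ax":0,"ay":0,"az":0,"dx":0,"dy":0,"dz":-30,"fingers":70},{"ax":0,"ay":0,"az":0,"dx":0,"dy":0,"dz":-50,"fingers":70},{"ax":0,"ay":0,"az":0,"dx":0,"dy":0,"dz":-50,"fingers":70},{"ax":0,"ay":0,"az":0,"dx":0,"dy":0,"dz":-50,"fingers":70},{"ax":0,"ay":0,"az":0,"dx":0,"dy":0,"dz":-50,"fingers":70}]'
python3 - <<'E'
from h import *
s=snapshot("wrist"); cv2.imwrite("pics/w11.png",s["image"][:,:,::-1])
S=snapshot("side"); im=S["image"][120:420,150:450,::-1]; cv2.imwrite("pics/s11.png",cv2.resize(im,None,fx=2,fy=2,interpolation=3))
T=snapshot("top"); im=T["image"][130:290,180:480,::-1]; cv2.imwrite("pics/t11.png",cv2.resize(im,None,fx=2.6,fy=2.6,interpolation=3))
for n in ("basket_bar","basket_grip","lid","blue_jar","amber_bottle","paste_jar"):
  a=landmark_of(n,"side"); b=landmark_of(n,"top")
  if a and b: X,e,f=tri(S,a[0]["position"],T,b[0]["position"]); print(n,np.round(X,3),round(e,1),round(f,1))
print(get_obs()["force"],get_obs()["clock"])
E
```

```text
clock: 21.92
tool_pos: [0.5246, -0.2729, 0.2156]
orientation: [-180.0, -0.0, 174.6]
force: [0.5, 0.2, -0.5]
opening: 0.0698
clock: 22.55
tool_pos: [0.5244, -0.2727, 0.2632]
orientation: [180.0, -0.1, 174.6]
force: [0.2, 0.3, -0.4]
opening: 0.0699
basket_bar [0.557 0.298 0.217] 2.4 2.1
basket_grip [0.562 0.289 0.234] 1.1 1.0
lid [ 0.528 -0.274  0.114] 0.5 0.7
blue_jar [ 0.758  0.154 -0.002] 2.2 2.1
paste_jar [ 0.374  0.119 -0.013] 0.5 0.5
[-0.40054419  0.39788126  1.08683902] 23.3
```

View pics/w11.png

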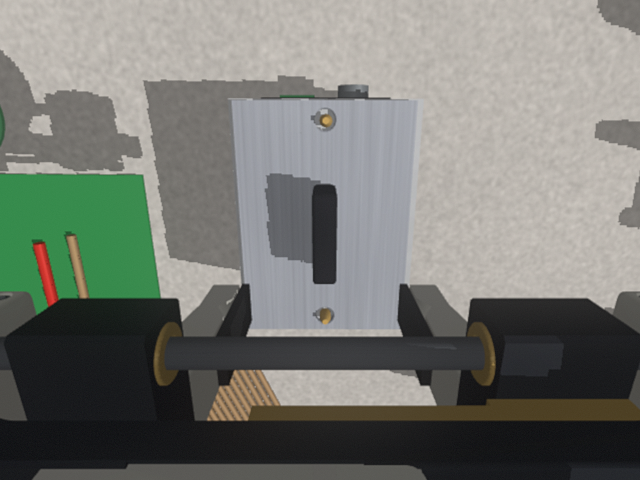

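View pics/s11.png

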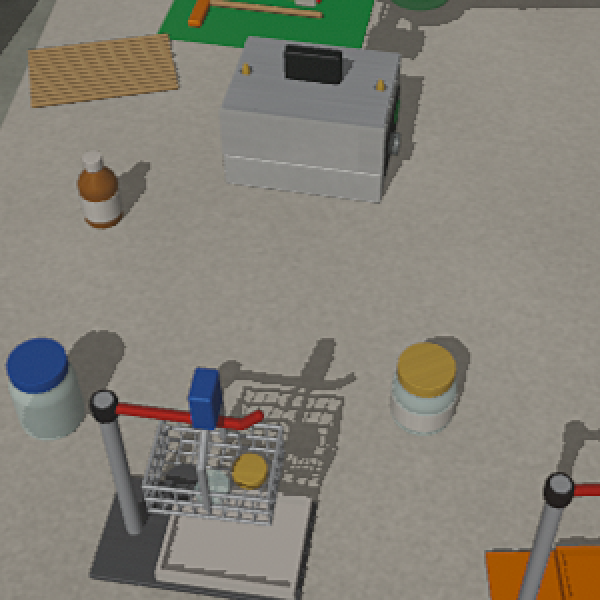

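View pics/t11.png

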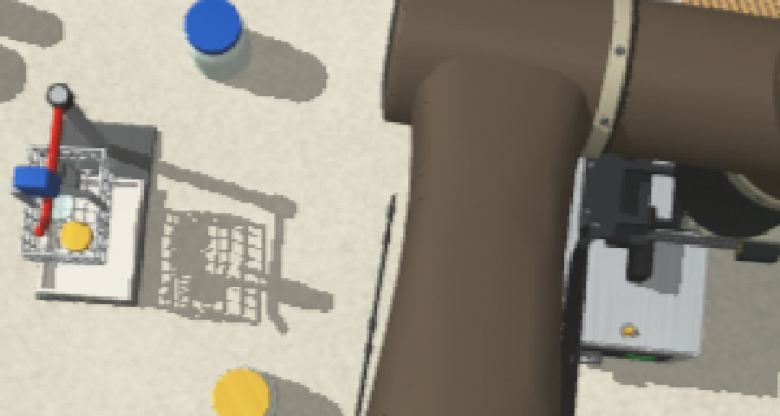

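Studs show in both holes, at (326,119) and (326,316) in the wrist view. The lid is flush with the bath, the basket hangs upright on the red hook, and the bystanders haven't moved. Handing in.

```bash
python3 - <<'E'
from plant import *
print(close_job()); print(get_obs()["clock"])
E
```

```text
the job is handed in; nothing more can be done
None
the job is handed in; nothing more can be done
```

I hung the basket by its handle on the red hook of the grey stand with the white tray, and left the orange look-alike alone. I then turned the lid about 12.5° and seated it on the bath with a stud through each hole. Both were let go and the gripper was raised clear. I handed in shortly after 23.3 s; no verdict is reported.

**Basket:** it was level in every picture, including the last one. The last check put the bar at about (0.557, 0.298, 0.217), within about 6 mm of the hook seat and inside limits.

**Lid:** the wrist view shows both studs inside their holes, and the side view shows the lid flush on the rim. The gripper met the rim at the expected height, and force readings were near zero after release.

**Checks that disagreed or were missing:**
- **Lid height:** the network's last lid point came out at z = 0.114, about 6 mm low. That would be outside the ±4 mm limit, but the contact height and the pictures contradict it.
- **Bath centre:** two measurements differed by about 2 mm, so I used a point between them, weighted towards the wrist camera.
- **Jars and bottle:** the paste jar's last reading is about 7 mm from its first and the blue jar's is unchanged. I got no final position for the amber bottle because the network did not return it, but it stands in the same place in the side view.
- **First move:** my first move command was refused because of missing fields, so nothing moved until I sent it again.

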